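# Let the next orange into the lidded fruit bin

### The arm

A 6-joint arm with a two-finger parallel gripper is mounted at the origin on the work surface. World frame = base frame: x ahead of the robot, y to its left, z up, the work surface at z = 0. Lengths are in mm, angles in degrees, forces in N, time in s.
With the tool pointing down it reaches from about 300 to 850 mm from the base axis. Payload 4.2 kg.
Tool frame: the origin (TCP) lies midway between the tips of the shut fingers; the grasp point (between the pads) lies env.grip_depth behind it (env.grip_depth is the distance from the TCP to the grasp point, in mm); z points along the fingers, y is the direction in which the jaws open and shut (so a half turn about z gives the same grasp; the last joint's range is limited). The gripper opens to 91 mm and grips with 3 to 60 N. Pads are 32 mm wide; open, the fingers measure 118 mm over their backs; the gripper's body (76 mm by 178 mm) begins 60 mm behind the grasp point.
Start: joints at [64.859, 18.312, 89.639, -0, 72.044, -1.146], TCP at [233.836, 525.323, 213.976] pointing down, gripper open.
Joint ranges: [-177.97, 177.97], [-48.28, 115.42], [12.27, 149.76], [-77.06, 257.06], [2.81, 150.46], [-146.56, 146.56]. Speed limits (degrees/s): [147.25, 147.25, 180, 180, 180, 180].

### API

Orientations are given as [roll, pitch, yaw] about the fixed x, y, z axes, in that order (R = Rz(yaw) Ry(pitch) Rx(roll)).
In Python, from workcell import env, cams, spotter gives the robot as it stands.
- The arm moves only by the tool apply_moves, never from a script. Its argument "plan" is a list of rows, each an object with "jaw": the closure, from 0 (fully open) to 1 (shut); "delta_pos": the shift along the tool's x, y, z in mm, a list of three; "spin": the turn about the tool's z in rad. In form: [{"jaw": jaw, "delta_pos": [dx, dy, dz], "spin": spin}, ...]. A call has exactly 8 rows; each row is the pose to reach, as a shift and turn from the pose measured when the call began, along the tool's axes at that moment; what a row does not reach only later rows make up. A row lasts 1/8 s, in which the tool goes at most 62.5 mm and 10.7 degrees, less where a joint would pass 70% of its speed; a pose out of reach is approached as far as the arm can. A call with a gripper value outside its range is refused whole. The fingers move at their own pace and stop on an object; "squeeze" is the grip in N (left out, the last holds). Time passes only in rows, so rows that repeat a pose let the fingers close, or fill a call up. It gives the time, the measured TCP pose, the force and the opening at its end, in the units of the state.
- env.state(): the state, without advancing time (a new reading comes with each control period).
- cams.grab_frame(name): name is "side" or "top" or "wrist"; returns the picture (400x640x3 uint8, red, green, blue); there is no depth.
- cams.calibration(name): a dict with "camera_matrix" (3x3 intrinsics, pixels), "rvec" (rotation vector, rad) and "tvec" (3), from world to camera coordinates, as OpenCV has them. Camera axes: x right, y down, z forward; pixel columns grow to the right and rows downward; lengths in mm; the calibration is good to about 2 mm. A picture is of the moment at which its call begins: read the wrist's pose just before it. calibration takes no time and is no camera call; for the wrist camera it gives the pose at the moment of the call.
- env.job_done(): hands the job in, once; it reports no verdict.
Trained networks look in the newest picture that a camera, given by its name, has taken for a name from the list of things; names that differ only in an ending like _2 or _b are one class to them, and where a whole thing is asked for, a point or a joint stands for the part that bears it (a point fixed in the world has none). Each returns a list of dicts, best first, with "confidence" (0 to 1); they miss things now and then, are a little off and sometimes report something else, mostly with a low value. They report only what shows in the picture. A call takes as long as a camera call. They do not tell look-alikes from the thing itself.
- spotter.masks_of(camera, target): "region" (400x640 bool, what is visible of it) and "extent" ([left, top, right, bottom] in pixels, round what is visible of it).
The state is a dict: "time_s": time; "qpos": joint angles; "qvel": joint speeds; "effort": joint torques, N m; "ee_pos": TCP position; "ee_rot": TCP orientation; "force": force on the tool from outside, world axes, zero at the start; "torque": the same for the moment, N m; "gripper_width": finger opening in mm.
Only numpy, scipy, OpenCV 4.12 (cv2) and the standard library are available. Lean on these libraries where they do the work, as an engineer would, in place of code of your own. Each camera call takes 0.05 s, during which the arm holds its last target.

### The job

An orange waits in the chute beside the green fruit bin, held back by the closed clear lid. With the fingertips, press the red lever pad down to raise the lid and hold it down until the orange has rolled into the bin; then let the lever up slowly so that the lid eases fully shut without slamming, and move clear. Work the lid only by the lever, do not touch the orange or pick anything up, and leave everything else where it stands.

Things in the scene. Friction and masses are not known exactly. Their poses are not given: they have to be found in the camera images.
- bin: Green fruit bin fixed to the table, 210 x 210 mm, walls 5 mm, 203 mm high with its clear lid shut, up to 370 mm high with it open (front edge swings up and back from the lever pad). Origin: centre of its underside; x from the pad's side to the lid's hinge, y towards the chute. Chute: 90 mm wide, centred on x -45 mm, from the bin's +y side out to y 325 mm, 120 to 195 mm high.
- lever_pad (a point): Centre of the top of the lever's red pad, 46 x 46 mm, 10 mm thick, in front of the bin (bin frame x -218, y -125, 148 mm high at rest). It swings down to about 75 mm high, nearly straight (within 12 mm), tilting 0.2 rad one way at the top and the other way at the bottom. Takes about 5 to 10 N. Nothing locks: let go, and the lid falls shut; the pad follows a finger that rises.
- lever_pivot (a point): The lever's pivot, a fixed point on the bin (bin frame x -50, y -125, 100 mm high), about 174 mm from the pad's centre; the lever turns about the bin's y axis, 0 to 0.42 rad, the pad going down.
- lever (a joint): Lever angle in rad: 0 at rest (pad up, lid closed), grows as the pad is pressed, 0.42 fully down at its stop. The lid's opening angle is always twice this. A white flap on the lid blocks the chute and lets the orange through from about 0.3.
- orange_center (a point): Centre of the orange, a ball of 70 mm diameter, 0.17 kg. At the start it waits in the chute against the lid's flap, about 164 mm high; once in the bin it lies on the floor, centre about 43 mm high.
- syrup: amber glass syrup bottle, 60 mm across, 190 mm tall, standing; a bystander, origin at the centre of its underside
- mug: blue mug, 76 mm across, 85 mm tall, standing; a bystander, origin at the centre of its underside
- jar: glass jar with yellow cap, 72 mm across, 90 mm tall, standing; a bystander, origin at the centre of its underside
- bowl: steel bowl, 120 mm across, 50 mm tall; a bystander, origin at the centre of its underside
- spray: white spray bottle, 64 mm across, 183 mm tall, standing; a bystander, origin at the centre of its underside
- spoon: spoon lying on the table; a bystander, about 200 mm long
- cup: white cup, 80 mm across, 100 mm tall, standing; a bystander, origin at the centre of its underside
Not all that is in view belongs to the job. Of the things shaped like the part that bears orange_center, the orange one is meant.

How it is judged (in metres and radians):
On the way, in this order (a step that is already met when the one before it is completed fails the run):
1. the fingers hold the lever down, the lid is up and the orange lies in the bin (x of orange_center in the frame of bin between -0.1 and 0.1 m and y of orange_center in the frame of bin between -0.1 and 0.1 m and height (world z) of orange_center below 0.07 m and value of joint lever above 0.28 rad and contact force between the fingers and lever above 0.5 N), for 0.2 s.
2. the lid is closed again (value of joint lever below 0.025 rad), for 0.2 s.
At the end, for the whole second after the job is handed in: The orange lies at rest (under 0.05 m/s) inside the bin, its centre under 70 mm high, and the lid is closed (lever within 0.025 rad of rest) (x of orange_center in the frame of bin between -0.1 and 0.1 m and y of orange_center in the frame of bin between -0.1 and 0.1 m and height (world z) of orange_center below 0.07 m and value of joint lever below 0.025 rad and linear speed of orange below 0.05 m/s); the robot touches nothing.
It fails at once if the lid slams: the lever rises faster than 1.3 rad/s (pad 0.22 m/s) in its last 0.18 rad (value of joint lever below 0.18 rad and velocity of joint lever below -1.3 rad/s).
It fails at once if the robot touches the orange, or it is lifted (contact force between any of the arm, the fingers and orange above 0.3 N or height (world z) of orange_center above 0.22 m).
It fails at once if the robot touches the lid itself (contact force between any of the arm, the fingers and lid above 0.5 N).
It fails at once if a bystander is moved by more than 30 mm or tipped or lifted (distance of any of syrup, mug, jar, bowl, spray, spoon, cup from where it was at the start of the episode above 0.03 m or angle between any of syrup, mug, jar, bowl, spray, cup's own z axis and vertical above 0.4 rad).
It also fails if it takes over 40 s, if anything falls off the work surface, if the arm or the gripper's body presses on something with over 40 N, if the wrist force passes 120 N, or if a joint passes its speed limit or range.

## Working session

There is one attempt and no reset: what is moved stays moved. The work goes in short steps, Python scripts to look and compute and a tool call to move; the robot and the scene stay as the last step left them, time stands still between calls to the robot, and variables do not carry over. Pictures are saved under pics/ and viewed, and the job is handed in when it is done.

Besides the shell and the picture viewer there is one more tool, called as name(argument=value, ...) on one line, values as JSON. apply_moves: Moves the arm, as the interface text tells. Its arguments: {"type":"object","properties":{"plan":{"type":"array"},"squeeze":{"type":"number"}},"required":["plan"]}

```bash
mkdir -p pics; ls; python3 - <<'E'
from workcell import env,cams,spotter
import cv2
print(env.state(), env.grip_depth)
for n in ["side","top","wrist"]:
    c=cams.calibration(n); im=cams.grab_frame(n)
    cv2.imwrite(f"pics/{n}0.png",cv2.cvtColor(im,cv2.COLOR_RGB2BGR)); print(n,c)
E
```

```text
pics
{'time_s': 0.0, 'qpos': array([ 6.48587771e+01,  1.83523330e+01,  8.97061821e+01, -8.86968553e-04,
        7.20433829e+01, -1.14500532e+00]), 'qvel': array([ 0.05161208, -0.09148136, -0.02972175, -0.00655321,  0.04836142,
        0.00640757]), 'effort': array([-1.77232710e-04, -4.12455153e+01, -2.31971937e+01,  7.28561310e-02,
        4.57430386e-02, -1.28374877e-04]), 'ee_pos': array([233.6214575 , 524.85243858, 213.11485994]), 'ee_rot': array([-1.79898106e+02, -1.19309556e-03,  1.56004056e+02]), 'force': array([ 0.21474318, -0.45795163,  0.02813065]), 'torque': array([-0.0450525 ,  0.07816868,  0.00310555]), 'gripper_width': 91.44792377891986} 18.8
side {'camera_matrix': array([[419.06552186,   0.        , 316.18975662],
       [  0.        , 419.06552186, 200.06812164],
       [  0.        ,   0.        ,   1.        ]]), 'rvec': array([ 2.2747518 , -0.4463817 ,  0.18477653]), 'tvec': array([-520.1977108,  191.3551175, 1215.3803136])}
top {'camera_matrix': array([[401.40571431,   0.        , 318.99644472],
       [  0.        , 401.40571431, 198.68229941],
       [  0.        ,   0.        ,   1.        ]]), 'rvec': array([ 2.12758524, -2.1197394 ,  0.19924368]), 'tvec': array([ -62.9249735 ,  553.10605634, 1385.4949472 ])}
wrist {'camera_matrix': array([[304.60667381,   0.        , 318.35611644],
       [  0.        , 304.60667381, 202.05715058],
       [  0.        ,   0.        ,   1.        ]]), 'rvec': array([-2.42719597, -1.57503151, -0.22542228]), 'tvec': array([-574.69887464,  -32.45958851,  391.71105131])}
```

View pics/side0.png

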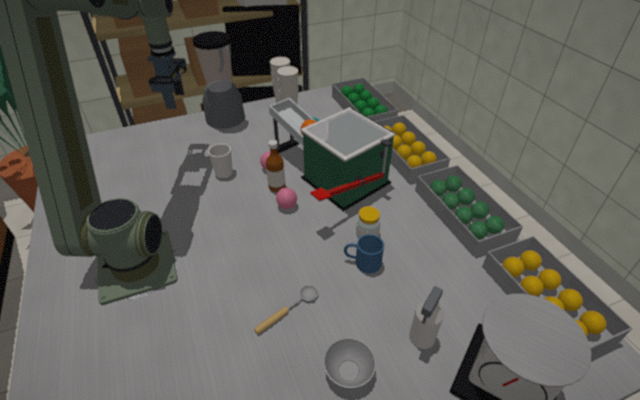

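View pics/top0.png

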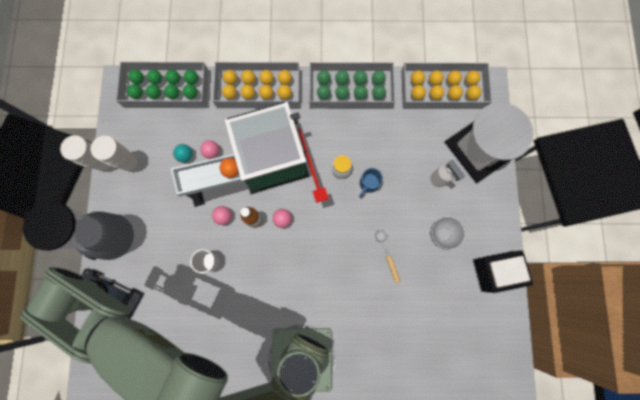

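View pics/wrist0.png

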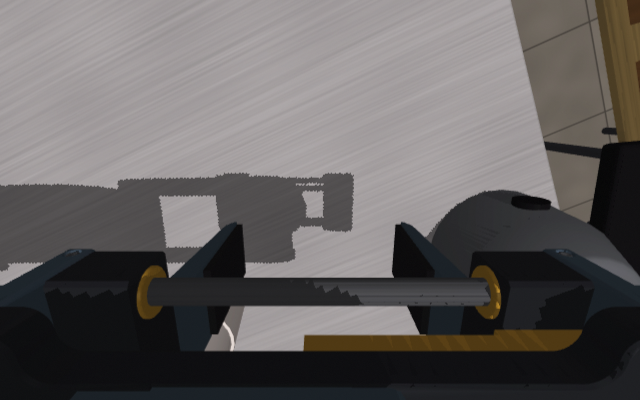

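The side view shows the red pad at about (320,193). The top view shows it at about (321,195), with the jar at (342,165) and the mug at (371,180). Next I'll triangulate.

```bash
cat > h.py <<'E'
import numpy as np, cv2
from workcell import env,cams,spotter
def P(n):
    c=cams.calibration(n); R=cv2.Rodrigues(np.array(c['rvec'],float))[0]
    return np.array(c['camera_matrix']),R,np.array(c['tvec'],float)
def tri(pa,pb,a="side",b="top"):
    M=[]
    for n in (a,b):
        K,R,t=P(n); M.append(K@np.c_[R,t])
    X=cv2.triangulatePoints(M[0],M[1],np.array(pa,float).reshape(2,1),np.array(pb,float).reshape(2,1))[:,0]
    return X[:3]/X[3]
def atz(n,p,z):
    K,R,t=P(n); d=R.T@np.linalg.inv(K)@np.array([p[0],p[1],1.]); c=-R.T@t
    return c+d*(z-c[2])/d[2]
def proj(n,X):
    K,R,t=P(n); x=K@(R@np.array(X,float)+t); return x[:2]/x[2]
E
python3 - <<'E'
from h import *
ims={}
for n in ["side","top"]:
    im=cams.grab_frame(n); ims[n]=im
    for t in ["lever_pad","bin","orange_center","jar","mug","syrup","cup"]:
        for r in spotter.masks_of(n,t)[:3]:
            ys,xs=np.nonzero(r['region']); print(n,t,round(r['confidence'],2),r['extent'],xs.mean().round(1),ys.mean().round(1))
    x,y={'side':(350,170),'top':(270,160)}[n]
    c=im[y-75:y+75,x-100:x+100]
    cv2.imwrite(f"pics/{n}1.png",cv2.cvtColor(cv2.resize(c,(800,600),interpolation=cv2.INTER_CUBIC),cv2.COLOR_RGB2BGR))
print(env.state()['time_s'])
E
```

```text
side lever_pad 0.64 [308.1, 170.6, 383.1, 203.0] 343.8 187.6
side bin 0.65 [266.8, 96.9, 394.7, 210.2] 337.5 152.4
side bin 0.57 [313.5, 172.7, 383.0, 201.5] 344.9 187.3
side orange_center 0.73 [276.8, 187.9, 293.6, 210.3] 286.0 197.9
side orange_center 0.48 [302.1, 116.4, 316.5, 125.5] 306.9 123.8
side jar 0.73 [356.8, 208.8, 381.3, 239.3] 368.0 222.4
side mug 0.3 [267.6, 136.9, 286.9, 194.1] 274.9 168.8
side mug 0.23 [313.1, 171.3, 382.9, 203.2] 344.9 187.3
side syrup 0.56 [268.7, 139.4, 287.3, 193.6] 275.1 168.8
side cup 0.68 [209.6, 143.9, 232.3, 178.4] 221.5 160.0
side cup 0.21 [345.1, 234.6, 384.6, 273.9] 367.2 253.4
top lever_pad 0.85 [296.6, 126.6, 327.1, 202.7] 312.7 173.6
top bin 0.74 [170.7, 104.3, 325.6, 204.7] 254.2 155.9
top bin 0.72 [360.4, 166.9, 381.5, 194.4] 369.1 179.8
top bin 0.4 [295.4, 128.7, 328.2, 203.0] 312.5 172.7
top orange_center 0.83 [174.3, 146.7, 189.4, 162.4] 181.9 152.9
top orange_center 0.78 [217.6, 159.8, 237.1, 175.5] 228.1 167.6
top orange_center 0.67 [211.5, 207.3, 233.0, 224.9] 220.5 215.3
top jar 0.67 [330.4, 157.6, 352.6, 176.6] 340.9 166.0
top jar 0.45 [360.4, 167.2, 381.0, 197.2] 369.4 180.5
top mug 0.79 [359.8, 163.8, 381.2, 194.8] 369.4 180.4
top syrup 0.76 [240.0, 206.3, 261.5, 227.9] 250.3 216.5
top cup 0.69 [193.5, 249.7, 216.8, 273.6] 203.1 260.8
0.95
```

View pics/side1.png

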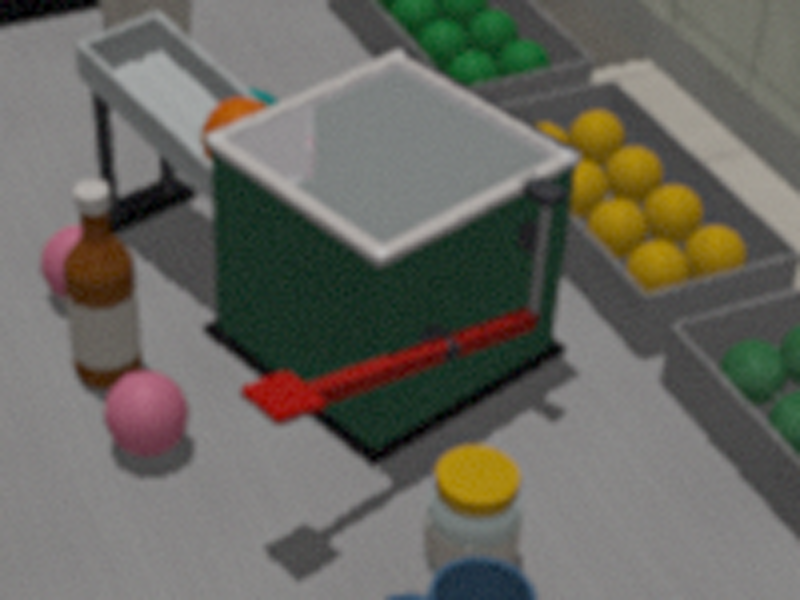

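View pics/top1.png

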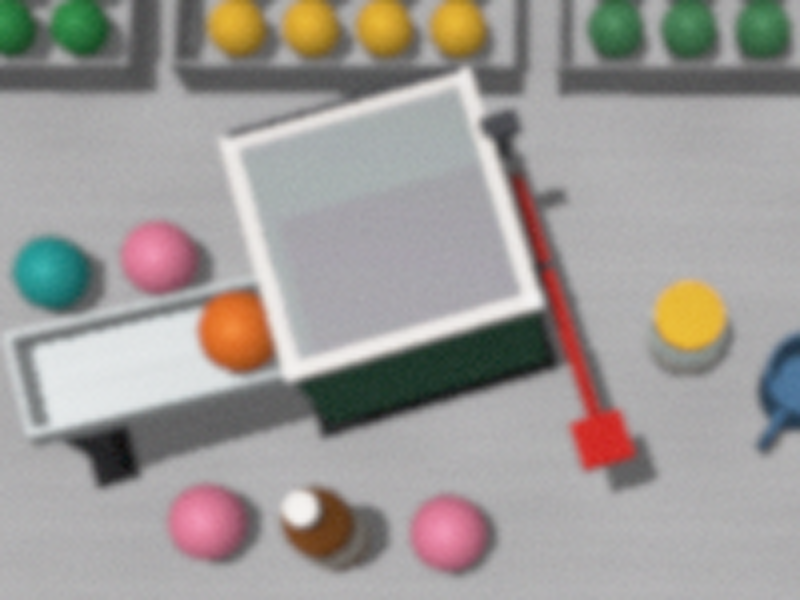

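Both crops are clear. The pad centre is at about (321,193) in side and (320.5,194.7) in top, and the lid corners can be read off.

```bash
python3 - <<'E'
from h import *
s=lambda x,y:(250+x/4-.375,95+y/4-.375)
t=lambda x,y:(170+x/4-.375,85+y/4-.375)
pad=tri(s(285,394),t(603,440)); print("pad",pad, proj("side",pad),proj("top",pad), "rng",np.hypot(*pad[:2]))
for z in(148,):print(atz("side",s(285,394),z),atz("top",t(603,440),z))
# lid corners: front-left(chute side),front-right, back-right, back-left
S=[s(207,138),s(380,262),s(578,157),s(398,52)]; T=[t(290,380),t(541,302),t(467,70),t(220,140)]
C=np.array([tri(a,b) for a,b in zip(S,T)]);print(C.round(1),C.mean(0))
x=(C[3]-C[0]+C[2]-C[1]);y=C[0]-C[1]+C[3]-C[2]
print(np.degrees(np.arctan2(x[1],x[0])),np.degrees(np.arctan2(y[1],y[0])))
o=tri(s(232,122),t(237,330));print("orange",o)
yaw=np.arctan2(x[1],x[0]);ex=np.array([np.cos(yaw),np.sin(yaw)]);ey=np.array([-ex[1],ex[0]])
print("pred pad from bin", C.mean(0)[:2]-218*ex-125*ey)
print("jar",tri(s(477,475),t(690,315)), "syrup", tri(s(92,193),t(300,508)))
for p in (t(450,533),):print("pink ball",atz("top",p,35))
E
```

```text
pad [549.710961   -65.63577102 149.1322469 ] [320.58448297 193.20240191] [320.43649935 194.3455417 ] rng 553.6155661505892
[551.10888748 -64.4609059  148.        ] [548.98405043 -65.43711629 148.        ]
[[585.6 186.  209. ]
 [650.  -14.  204.6]
 [851.9  49.3 206.2]
 [789.  252.5 207. ]] [719.14378139 118.44799774 206.71072407]
17.76079659574346 107.53208745524667
orange [629.78523775 236.68494609 184.8476257 ]
pred pad from bin [549.66449423 -67.09383372]
jar [ 673.01939169 -142.17622771   90.42155221] syrup [484.32485264 178.22301903 187.42885106]
pink ball [485.88027462  71.25491095  35.        ]
```

Pad is at about (550,-66,149), and the bin-frame prediction gives (550,-67,148), so the two agree. Bin yaw is about 17.6°. I'll lift, swing over, and turn so the jaw axis lies along the bin's y, with the fingers shut.

apply_moves(plan=[{"jaw": 1, "delta_pos": [-20, -16, -50], "spin": 0.15}, {"jaw": 1, "delta_pos": [-55, -43, -85], "spin": 0.3}, {"jaw": 1, "delta_pos": [-90, -70, -90], "spin": 0.45}, {"jaw": 1, "delta_pos": [-125, -97, -90], "spin": 0.6}, {"jaw": 1, "delta_pos": [-160, -124, -90], "spin": 0.75}, {"jaw": 1, "delta_pos": [-195, -152, -90], "spin": 0.9}, {"jaw": 1, "delta_pos": [-230, -179, -90], "spin": 1.05}, {"jaw": 1, "delta_pos": [-264, -206, -90], "spin": 1.2}])

```text
time_s: 1.95
ee_pos: [391.8, 228.4, 304.1]
ee_rot: [180.0, -0.0, 87.0]
force: [0.6, 0.9, -0.2]
gripper_width: 14.4
```

```bash
cat >> h.py <<'E'
from scipy.spatial.transform import Rotation as Ro
def goto(X,yaw):
    s=env.state();R=Ro.from_euler('xyz',s['ee_rot'],degrees=True)
    d=R.inv().apply(np.array(X)-s['ee_pos'])
    sp=-(yaw-s['ee_rot'][2]);sp=(sp+180)%360-180
    print(s['time_s'],s['ee_pos'].round(1),s['ee_rot'].round(1),s['force'].round(1),s['gripper_width'],s['qpos'].round(0),"delta",d.round(1),"spin",np.radians(sp).round(3))
E
python3 -c "
from h import *
goto([550,-66,200],17.6)"
```

```text
1.95 [391.8 228.4 304.1] [180.  -0.  87.] [ 0.6  0.9 -0.2] 14.409941709942009 [29.  4. 95.  0. 81. 32.] delta [-285.7  173.5  104.1] spin 1.211
```

apply_moves(plan=[{"jaw": 1, "delta_pos": [-35, 21, 0], "spin": 0.15}, {"jaw": 1, "delta_pos": [-75, 45, 0], "spin": 0.3}, {"jaw": 1, "delta_pos": [-115, 70, 0], "spin": 0.45}, {"jaw": 1, "delta_pos": [-155, 94, 0], "spin": 0.6}, {"jaw": 1, "delta_pos": [-195, 118, 0], "spin": 0.75}, {"jaw": 1, "delta_pos": [-235, 142, 15], "spin": 0.9}, {"jaw": 1, "delta_pos": [-270, 164, 50], "spin": 1.06}, {"jaw": 1, "delta_pos": [-286, 173, 90], "spin": 1.21}])

```text
time_s: 2.95
ee_pos: [550.8, -68.4, 213.5]
ee_rot: [179.9, -0.2, 17.2]
force: [0.4, 1.0, -0.5]
gripper_width: 0.2
```

```bash
python3 - <<'E'
from h import *
goto([550,-66,200],17.6)
for n,(x,y) in {'side':(340,170),'top':(300,160)}.items():
    im=cams.grab_frame(n)
    c=im[y-75:y+75,x-100:x+100]
    cv2.imwrite(f"pics/{n}2.png",cv2.cvtColor(cv2.resize(c,(800,600),interpolation=cv2.INTER_CUBIC),cv2.COLOR_RGB2BGR))
goto([550,-66,148],17.6)
E
```

```text
2.95 [550.8 -68.4 213.5] [179.9  -0.2  17.2] [ 0.4  1.  -0.5] 0.15310214342706885 [-8. 16. 92.  0. 71. 64.] delta [-0.1 -2.5 13.5] spin -0.006
3.05 [547.2 -67.5 209.7] [-179.8    0.5   17.5] [0.  0.1 0.9] 0.6292579850030389 [-8. 17. 93.  0. 71. 64.] delta [ 3.6 -0.3 61.7] spin -0.001
```

View pics/side2.png

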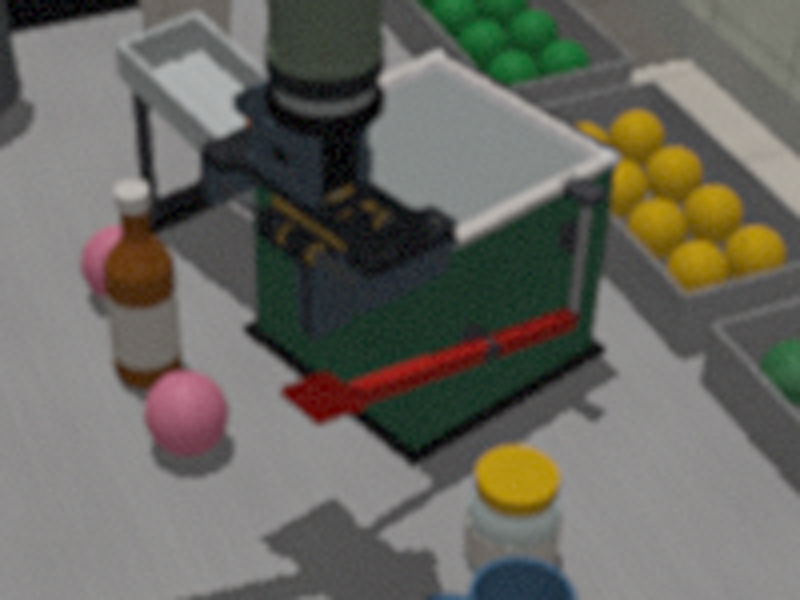

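View pics/top2.png

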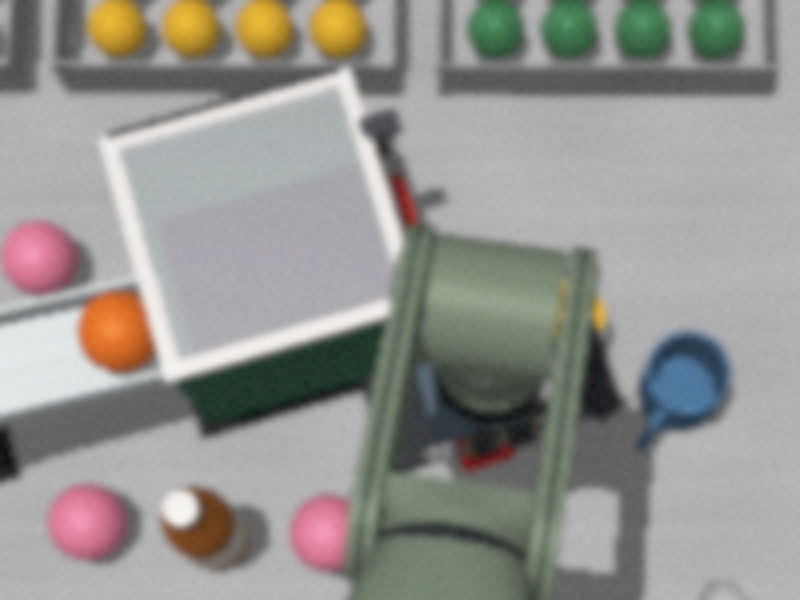

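The fingers are over the pad and the nearby bystanders are clear. Descending and pressing gently.

apply_moves(plan=[{"jaw": 1, "delta_pos": [0, 0, 20], "spin": 0}, {"jaw": 1, "delta_pos": [0, 0, 40], "spin": 0}, {"jaw": 1, "delta_pos": [0, 0, 52], "spin": 0}, {"jaw": 1, "delta_pos": [0, 0, 60], "spin": 0}, {"jaw": 1, "delta_pos": [0, 0, 68], "spin": 0}, {"jaw": 1, "delta_pos": [0, 0, 76], "spin": 0}, {"jaw": 1, "delta_pos": [0, 0, 80], "spin": 0}, {"jaw": 1, "delta_pos": [0, 0, 80], "spin": 0}])

```text
time_s: 4.05
ee_pos: [546.1, -67.5, 130.9]
ee_rot: [-179.8, 0.5, 17.6]
force: [-1.8, -0.1, 2.3]
gripper_width: 0.3
```

```bash
python3 - <<'E'
from h import *
goto([547,-67,84],17.6)
for n,(x,y) in {'side':(340,170)}.items():
    im=cams.grab_frame(n)
    c=im[y-75:y+75,x-100:x+100]
    cv2.imwrite(f"pics/{n}3.png",cv2.cvtColor(cv2.resize(c,(800,600),interpolation=cv2.INTER_CUBIC),cv2.COLOR_RGB2BGR))
goto([547,-67,84],17.6)
E
```

```text
4.05 [546.1 -67.5 130.9] [-179.8    0.5   17.6] [-1.8 -0.1  2.3] 0.30692865184180385 [ -8.  20. 100.  -0.  61.  64.] delta [ 1.4 -0.  46.9] spin -0.0
4.1 [546.6 -67.4 130.9] [-179.8    0.4   17.6] [-1.2  0.2  2.5] 0.2219643008924978 [ -8.  20. 100.  -0.  61.  64.] delta [ 0.8 -0.1 46.9] spin -0.001
```

View pics/side3.png

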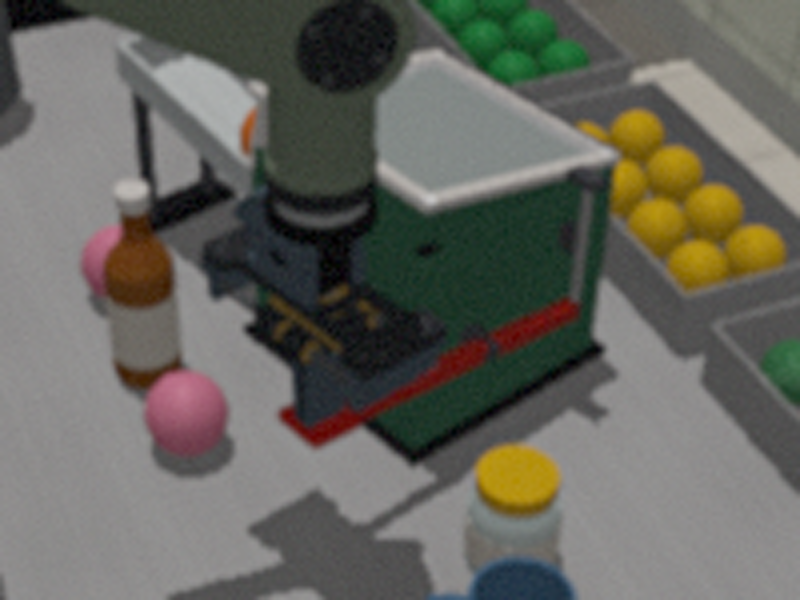

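The fingertips are on the pad, off-centre but inside it. The pad is partly down and the lid slightly lifted. Pressing on.

apply_moves(plan=[{"jaw": 1, "delta_pos": [0, 0, 8], "spin": 0}, {"jaw": 1, "delta_pos": [0, 0, 16], "spin": 0}, {"jaw": 1, "delta_pos": [0, 0, 24], "spin": 0}, {"jaw": 1, "delta_pos": [0, 0, 32], "spin": 0}, {"jaw": 1, "delta_pos": [0, 0, 40], "spin": 0}, {"jaw": 1, "delta_pos": [0, 0, 48], "spin": 0}, {"jaw": 1, "delta_pos": [0, 0, 48], "spin": 0}, {"jaw": 1, "delta_pos": [0, 0, 48], "spin": 0}])

```text
time_s: 5.1
ee_pos: [546.0, -67.5, 83.4]
ee_rot: [-179.8, 0.4, 17.6]
force: [-3.5, -2.3, 4.3]
gripper_width: 0.1
```

```bash
python3 - <<'E'
from h import *
goto([547,-67,84],17.6)
for n,(x,y) in {'side':(340,170),'top':(280,160)}.items():
    im=cams.grab_frame(n)
    c=im[y-75:y+75,x-100:x+100]
    cv2.imwrite(f"pics/{n}4.png",cv2.cvtColor(cv2.resize(c,(800,600),interpolation=cv2.INTER_CUBIC),cv2.COLOR_RGB2BGR))
E
```

```text
5.1 [546.  -67.5  83.4] [-179.8    0.4   17.6] [-3.5 -2.3  4.3] 0.13046924211656652 [ -8.  23. 103.  -0.  54.  64.] delta [ 1.1 -0.2 -0.6] spin -0.0
```

View pics/side4.png

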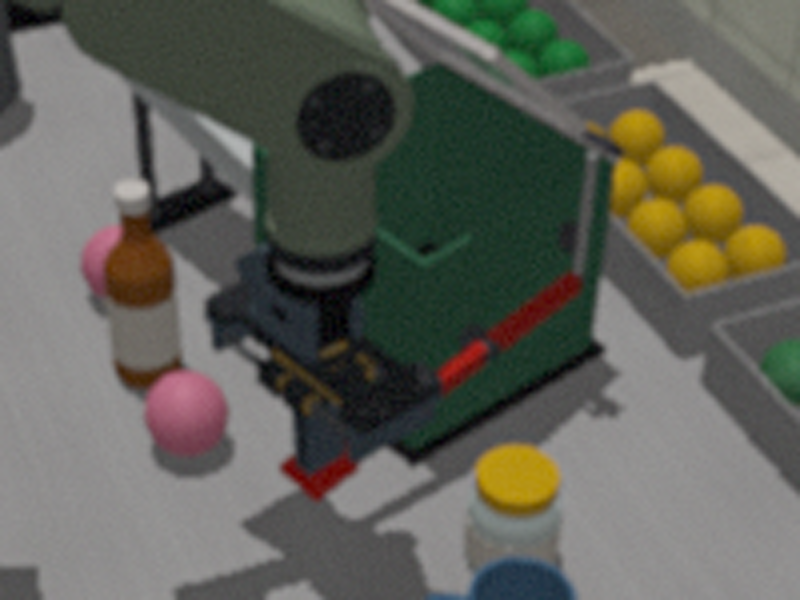

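View pics/top4.png

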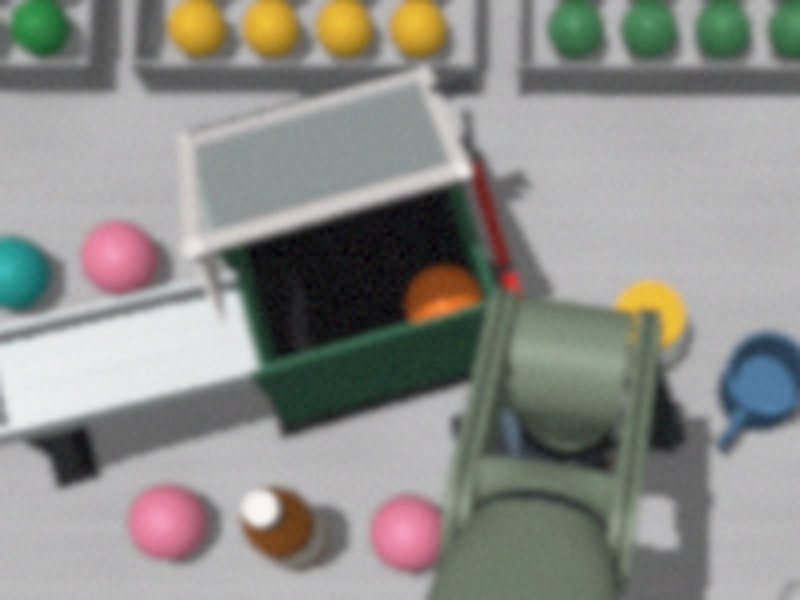

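The orange is in the bin, against the far wall at top crop (443,295), and the chute is empty. I'll hold for a second and check that it has settled.

apply_moves(plan=[{"jaw": 1, "delta_pos": [0, 0, 0], "spin": 0}, {"jaw": 1, "delta_pos": [0, 0, 0], "spin": 0}, {"jaw": 1, "delta_pos": [0, 0, 0], "spin": 0}, {"jaw": 1, "delta_pos": [0, 0, 0], "spin": 0}, {"jaw": 1, "delta_pos": [0, 0, 0], "spin": 0}, {"jaw": 1, "delta_pos": [0, 0, 0], "spin": 0}, {"jaw": 1, "delta_pos": [0, 0, 0], "spin": 0}, {"jaw": 1, "delta_pos": [0, 0, 0], "spin": 0}])

```text
time_s: 6.2
ee_pos: [546.0, -67.5, 83.3]
ee_rot: [-179.8, 0.4, 17.6]
force: [-3.1, -2.1, 4.5]
gripper_width: 0.7
```

```bash
python3 - <<'E'
from h import *
goto([547,-67,84],17.6)
for n,(x,y) in {'top':(280,160)}.items():
  for k in range(2):
    im=cams.grab_frame(n)
    m=cv2.inRange(cv2.cvtColor(im,cv2.COLOR_RGB2HSV),(5,150,60),(18,255,255))[110:190,220:310]
    ys,xs=np.nonzero(m);print(xs.mean()+220,ys.mean()+110,len(xs)); p=(xs.mean()+220,ys.mean()+110)
    print(atz(n,p,43),atz(n,p,60))
    c=im[y-75:y+75,x-100:x+100]
    cv2.imwrite(f"pics/{n}5.png",cv2.cvtColor(cv2.resize(c,(800,600),interpolation=cv2.INTER_CUBIC),cv2.COLOR_RGB2BGR))
E
```

```text
6.2 [546.  -67.5  83.3] [-179.8    0.4   17.6] [-3.1 -2.1  4.5] 0.6535985902365795 [ -8.  23. 103.  -0.  54.  64.] delta [ 1.1 -0.2 -0.7] spin -0.0
289.4467005076142 157.4771573604061 197
[708.6590674   48.24495933  43.        ] [703.60923476  46.94003462  60.        ]
289.4949494949495 157.46969696969697 198
[708.68819309  48.06819086  43.        ] [703.63801204  46.7653807   60.        ]
```

View pics/top5.png

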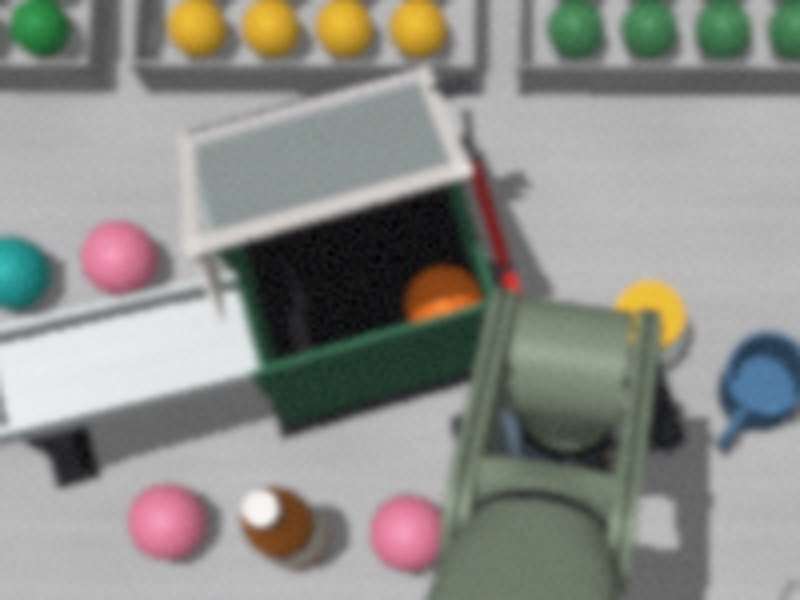

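The orange is still (0.05 px between frames) and inside the bin. Raising slowly at about 40 mm/s, well under the 220 mm/s limit.

apply_moves(plan=[{"jaw": 1, "delta_pos": [0, 0, -5], "spin": 0}, {"jaw": 1, "delta_pos": [0, 0, -10], "spin": 0}, {"jaw": 1, "delta_pos": [0, 0, -15], "spin": 0}, {"jaw": 1, "delta_pos": [0, 0, -20], "spin": 0}, {"jaw": 1, "delta_pos": [0, 0, -25], "spin": 0}, {"jaw": 1, "delta_pos": [0, 0, -30], "spin": 0}, {"jaw": 1, "delta_pos": [0, 0, -35], "spin": 0}, {"jaw": 1, "delta_pos": [0, 0, -40], "spin": 0}])

```text
time_s: 7.3
ee_pos: [547.2, -67.0, 124.3]
ee_rot: [-179.8, 0.3, 17.6]
force: [-2.1, 0.0, 4.9]
gripper_width: 0.4
```

apply_moves(plan=[{"jaw": 1, "delta_pos": [0, 0, -4], "spin": 0}, {"jaw": 1, "delta_pos": [0, 0, -8], "spin": 0}, {"jaw": 1, "delta_pos": [0, 0, -12], "spin": 0}, {"jaw": 1, "delta_pos": [0, 0, -16], "spin": 0}, {"jaw": 1, "delta_pos": [0, 0, -20], "spin": 0}, {"jaw": 1, "delta_pos": [0, 0, -23], "spin": 0}, {"jaw": 1, "delta_pos": [0, 0, -26], "spin": 0}, {"jaw": 1, "delta_pos": [0, 0, -29], "spin": 0}])

```text
time_s: 8.3
ee_pos: [546.2, -67.3, 152.8]
ee_rot: [-179.8, 0.5, 17.6]
force: [-0.4, -0.2, 0.0]
gripper_width: 0.2
```

apply_moves(plan=[{"jaw": 1, "delta_pos": [0, 0, -2], "spin": 0}, {"jaw": 1, "delta_pos": [0, 0, -5], "spin": 0}, {"jaw": 1, "delta_pos": [0, 0, -10], "spin": 0}, {"jaw": 1, "delta_pos": [0, 0, -18], "spin": 0}, {"jaw": 1, "delta_pos": [0, 0, -30], "spin": 0}, {"jaw": 1, "delta_pos": [0, 0, -50], "spin": 0}, {"jaw": 1, "delta_pos": [0, 0, -75], "spin": 0}, {"jaw": 1, "delta_pos": [0, 0, -90], "spin": 0}])

```text
time_s: 9.3
ee_pos: [547.6, -67.5, 244.9]
ee_rot: [-179.9, 0.3, 17.6]
force: [-0.2, 0.2, -1.0]
gripper_width: 0.5
```

```bash
python3 - <<'E'
from h import *
goto([450,-250,260],17.6)
for n,(x,y) in {'side':(340,170),'top':(280,160)}.items():
    im=cams.grab_frame(n)
    c=im[y-75:y+75,x-100:x+100]
    cv2.imwrite(f"pics/{n}6.png",cv2.cvtColor(cv2.resize(c,(800,600),interpolation=cv2.INTER_CUBIC),cv2.COLOR_RGB2BGR))
E
```

```text
9.3 [547.6 -67.5 244.9] [-179.9    0.3   17.6] [-0.2  0.2 -1. ] 0.45393035906990353 [-8. 15. 89. -0. 76. 64.] delta [-148.3  144.5  -14.6] spin -0.0
```

View pics/side6.png

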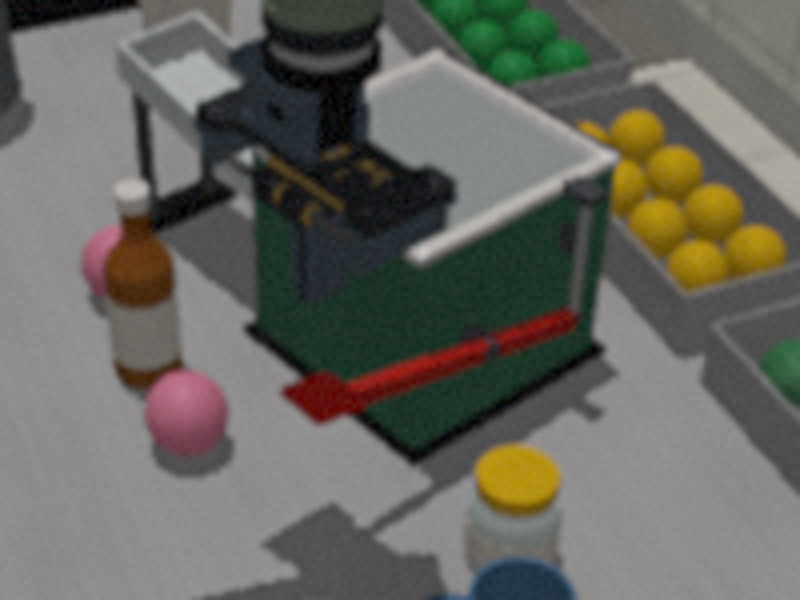

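View pics/top6.png

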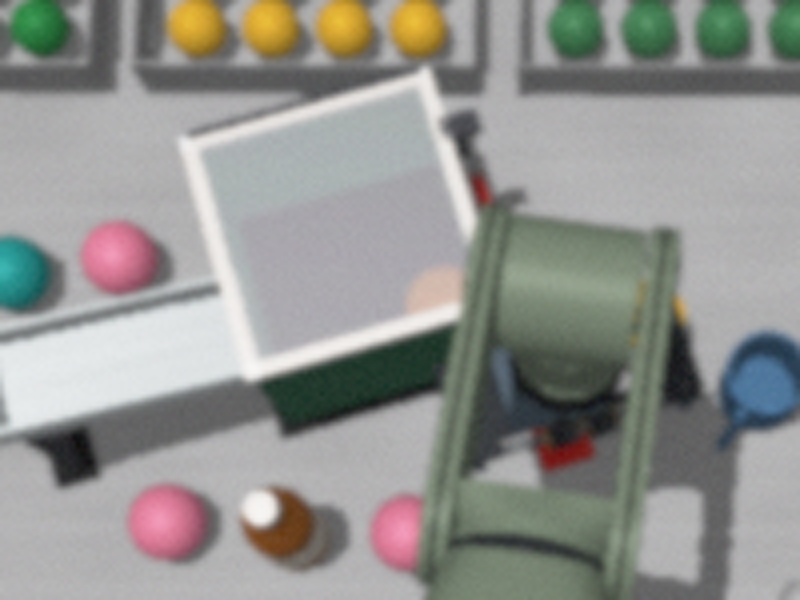

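The lid is shut, the pad is back up, the orange shows through the lid, and the bystanders are in place. I'll back off a little further and let the arm come to rest.

apply_moves(plan=[{"jaw": 1, "delta_pos": [-15, 0, -10], "spin": 0}, {"jaw": 1, "delta_pos": [-35, 0, -25], "spin": 0}, {"jaw": 1, "delta_pos": [-55, 0, -40], "spin": 0}, {"jaw": 1, "delta_pos": [-70, 0, -50], "spin": 0}, {"jaw": 1, "delta_pos": [-80, 0, -50], "spin": 0}, {"jaw": 1, "delta_pos": [-80, 0, -50], "spin": 0}, {"jaw": 1, "delta_pos": [-80, 0, -50], "spin": 0}, {"jaw": 1, "delta_pos": [-80, 0, -50], "spin": 0}])

```text
time_s: 10.4
ee_pos: [472.3, -91.6, 294.8]
ee_rot: [-179.9, 0.3, 17.6]
force: [0.1, 1.1, 0.8]
gripper_width: 0.5
```

```bash
python3 - <<'E'
from h import *
goto([450,-250,260],17.6)
im=cams.grab_frame("side")
cv2.imwrite("pics/side7.png",cv2.cvtColor(im,cv2.COLOR_RGB2BGR))
print(env.job_done())
E
```

```text
10.4 [472.3 -91.6 294.8] [-179.9    0.3   17.6] [0.1 1.1 0.8] 0.4592209626243395 [-12.   7.  93.  -0.  80.  60.] delta [-69.  144.4  34.8] spin 0.0
the job is handed in; nothing more can be done
None
```

View pics/side7.png

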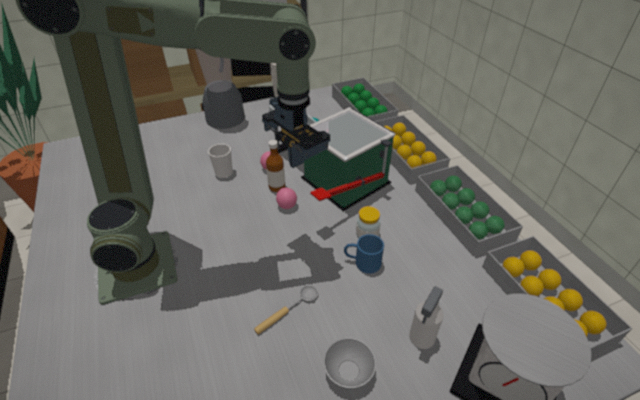

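The orange is in the bin and the lid is shut. I handed the job in at about 10.5 s of the 40 s allowed, and `env.job_done()` gives no verdict.

- **Press and hold:** I pressed the lever pad down with the shut fingertips and held it there. The top camera showed the orange in the bin, about still between two frames.
- **Release:** I let the pad up at about 40 mm/s, well under the 220 mm/s slam limit. The lid looked closed and the pad was back up. The arm then moved well clear of the pad.
- **Last checks:** The final side view shows the lid shut, the pad at its rest position and the bystanders where they stood. The top view taken just after release shows the orange under the closed lid. Force on the tool at the end was about 1 N, which is sensor noise. No check failed.
- **Not measured directly:** I had no reading of the lever angle. From the fingertip height I estimate it reached about 0.37 rad while held. I also did not triangulate the orange's height in the bin, so that rests on the pictures.

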